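Hook the kiln lid shut

TASK

The lid of the little bench kiln stands open. Take the hook rod by its wooden handle, put its bent end through the brass ring on the lid and, keeping it hooked, swing the lid gently down until it is fully shut; then unhook the rod and lay it down on the bench. Keep the gripper itself off the lid, do not let the rod drop, and leave the other things on the bench where they are.

Things in the scene. Friction and masses are not known exactly. Their poses are not given: they have to be found in the camera images.
- kiln: Small grey bench kiln, open box 140 (its x) x 160 (its y) x 110 mm tall, fixed to the bench. Origin: centre of its underside on the bench, z up. The lid is hinged along the top edge at its +x end (hinge line at x = +70, z = 110 mm, parallel to its y); the opposite end (-x) is the front, which carries cooling slots. A dark control panel is on its +y side.
- kiln_lid (a joint): Angle of the kiln's lid in rad: 0 = shut (a hard stop, lid lying level on the case), 1.57 = standing straight up, stop at 1.7. The lid is a steel plate 140 x 160 x 10 mm with a pale brick pad beneath. The hinge is stiff (about 0.15 N m) so the lid stays at any angle; pulling it at the ring takes 1 to 2 N.
- lid_eye (a point): Centre of the upright brass ring on the middle of the lid's free edge (22 mm beyond the edge, 162 mm from the hinge line and 6 mm above it when the lid is shut). Clear opening 30 mm, wire 6 mm thick; the ring's axis is always parallel to the kiln's y axis (the hinge line). The frame turns with the lid and equals the kiln's axes when it is shut.
- hook_rod: Hook rod lying flat on the bench, 90 g. Origin: centre of the underside of its wooden handle (110 long x 18 wide x 24 mm tall, along its x axis); z up. From the +x end of the handle a 7 mm steel shank runs along x at 12 mm above the underside to x = 160 mm, where it bends sharply to the rod's -y side and ends 42 mm out, at (155, -42, 12) mm, in a 10 mm ball. Grip the handle across its 18 mm.
- hook_pin (a point): Middle of the bent end of the hook rod, at (157.5, -21, 12) mm in the rod's frame. Same axes as the rod.
- oil_bottle: Bystander: orange oil bottle with yellow cap, 43 mm across, 124 mm tall, origin under its centre. Loose.
- rouge_tin: Bystander: round white tin with a dark green lid, 58 mm across, 23 mm tall, origin under its centre. Loose.
- flux_pot: Bystander: small white and blue pot of yellow flux, 39 mm across, 22 mm tall, origin under its centre. Loose.
- sanding_block: Bystander: small wooden sanding block 60 x 29 x 18 mm, origin under its centre. Loose.

How it is judged (in metres and radians):
On the way, in this order (a step that is already met when the one before it is completed fails the run):
1. the bent end of the rod is through the ring while the lid still stands open (distance between hook_pin and lid_eye below 0.021 m and value of joint kiln_lid above 0.8 rad), for 0.1 s.
2. still hooked, the lid is brought almost down (distance between hook_pin and lid_eye below 0.023 m and value of joint kiln_lid below 0.2 rad), for 0.1 s.
At the end, for the whole second after the job is handed in: The lid is fully shut (within 0.05 rad) and the rod, unhooked, lies still on the bench top (handle within 30 mm and bent end within 70 mm of the surface) (value of joint kiln_lid below 0.05 rad and height (world z) of hook_rod between -0.01 and 0.03 m and height (world z) of hook_pin between -0.01 and 0.07 m and distance between hook_pin and lid_eye above 0.04 m and linear speed of hook_rod below 0.03 m/s); the robot touches nothing.
It fails at once if the gripper or arm presses on the lid (over 1.5 N) (contact force between any of the fingers, the arm and kiln_lid above 1.5 N).
It fails at once if the lid is slammed (faster than 3 rad/s) (velocity of joint kiln_lid below -3 rad/s).
It fails at once if the rod is let fall, touching nothing, from more than 40 mm up (height (world z) of hook_rod above 0.04 m and contact force between hook_rod and anything else below 0.005 N).
It fails at once if a loose bystander is shifted by more than 30 mm (distance of any of oil_bottle, rouge_tin, flux_pot, sanding_block from where it was at the start of the episode above 0.03 m).
It also fails if it takes over 67 s, if anything falls off the work surface, if the arm or the gripper's body presses on something with over 40 N, if the wrist force passes 120 N, or if a joint passes its speed limit or range.

ROBOT

A 6-joint arm with a two-finger parallel gripper is mounted at the origin on a cart in front of the work surface, level with it; the furniture and walls round the work are solid. World frame = base frame: x ahead of the robot, y to its left, z up, the work surface at z = 0. Lengths are in mm, angles in rad, forces in N, time in s.
With the tool pointing down it reaches from about 400 to 825 mm from the base axis. Payload 7 kg.
Tool frame: the origin (TCP) lies where the fingers leave the gripper's body, on its centre line; the fingertips stand 73 mm ahead of it and the grasp point (between the pads) lies 54 mm ahead of it (bot.tip_reach is the distance from the TCP to the fingertips, in mm); z points along the fingers, y is the line along which they close (so a half turn about z gives the same grasp; the last joint's range is limited). The gripper opens to 85 mm and grips with 20 to 120 N. Pads are 22 mm wide; open, the fingers measure 114 mm over their backs; the gripper's body (76 mm by 85 mm) begins 54 mm behind the grasp point. The pads swing forward as they close: fully open they stand 13 mm farther back than shut.
Start: joints at [1.484, 0.359, 0.012, 0, -1.224, -0.288], TCP at [247.115, 628.116, 303.902] pointing down, gripper open.
Joint ranges: [-3.07, 3.07], [-1.43, 2.12], [-1.02, 1.25], [-3.03, 1.67], [-3.05, -0], [-3.03, 3.03]. Speed limits (rad/s): [2.39, 2.39, 3.01, 3.14, 3.14, 3.14].

INTERFACE

Orientations are given as a unit quaternion [w, x, y, z].
In Python, from cell import bot gives the robot as it stands.
- The arm moves only by the tool apply_moves, never from a script. Its argument "series" is one flat list of numbers, 5 for each row, row after row: the shift along the tool's x, y, z in m, then the turn about the tool's z in rad, then the opening in per cent of the stroke, from 0 (shut) to 100 (fully open). In form: [dx, dy, dz, yaw, grip, dx, dy, dz, yaw, grip, ...]. A call has 1 to 10 rows; each row is the pose to reach, as a shift and turn from the pose commanded when the call began, along the tool's axes at that moment; what a row does not reach only later rows make up. A row lasts 1/8 s, in which the tool goes at most 62.5 mm and 10.7 degrees, less where a joint would pass 70% of its speed; a pose out of reach is approached as far as the arm can. A call with a gripper value outside its range is refused whole. The fingers move at their own pace and stop on an object; "squeeze" is the grip in N (left out, the last holds). Time passes only in rows, so rows that repeat a pose let the fingers close. It gives the time, the measured TCP pose, the force, the opening and the grip force at its end, in the units of the state.
- bot.sense(): the state, without advancing time (a new reading comes with each control period).
- bot.snapshot(name): name is "side" or "top"; returns a dict with "img" (400x640x3 uint8, red, green, blue), "K" (3x3 intrinsics, pixels), "k1" (the pictures are not rectified: a ray, as slopes to the right and down, at radius r is drawn at 1 + k1 r^2 times it, then the intrinsics apply), "R" (3x3) and "t" (3): a world point X has camera coordinates R X + t. Camera axes: x right, y down, z forward; pixel columns grow to the right and rows downward; lengths in mm; the calibration is good to about 2 mm. A picture is of the moment at which its call begins. There is no depth.
- bot.close_job(): hands the job in; it is judged then, once.
The state is a dict: "time": time; "joint_pos": joint angles; "qvel": joint speeds; "joint_torque": joint torques, N m; "eef_pos": TCP position; "ee_rot": TCP orientation; "ft_force": force on the tool from outside, world axes, zero at the start; "ft_torque": the same for the moment, N m; "width": finger opening in mm; "finger_force": force on a finger pad.
Only numpy, scipy, OpenCV 4.12 (cv2) and the standard library are available. Lean on these libraries where they do the work, as an engineer would, in place of code of your own. Each camera call takes 0.05 s, during which the arm holds its last target. There are 200 camera calls.

## Working session

There is one attempt and no reset: what is moved stays moved. The work goes in short steps, Python scripts to look and compute and a tool call to move; the robot and the scene stay as the last step left them, time stands still between calls to the robot, and variables do not carry over. Pictures are saved under pics/ and viewed, at most 10 in all, crops included, and the job is handed in when it is done.

Besides the shell and the picture viewer there is one more tool, called after "Call:" in YAML: its name, and indented under it one key for each argument. apply_moves: Moves the arm, as the interface text tells. Its arguments: {"type":"object","properties":{"series":{"type":"array","items":{"type":"number"}},"squeeze":{"type":"number"}},"required":["series"]}

```bash
ls; mkdir -p pics
cat > h.py <<'E'
import numpy as np, cv2
from cell import bot
def snap(n,f=None):
    s=bot.snapshot(n)
    if f: cv2.imwrite('pics/'+f,s['img'][:,:,::-1])
    return s
def ray(s,u,v):
    K=np.array(s['K']);R=np.array(s['R']);t=np.array(s['t']);k=s['k1']
    x=np.array([(u-K[0,2])/K[0,0],(v-K[1,2])/K[1,1]]);y=x.copy()
    for _ in range(30): y=x/(1+k*(y@y))
    d=R.T@np.array([y[0],y[1],1]);return -R.T@t,d/np.linalg.norm(d)
def onz(s,u,v,z):
    c,d=ray(s,u,v);return c+d*(z-c[2])/d[2]
def tri(s1,p1,s2,p2):
    c1,d1=ray(s1,*p1);c2,d2=ray(s2,*p2)
    a=np.linalg.lstsq(np.stack([d1,-d2],1),c2-c1,rcond=None)[0]
    A=c1+a[0]*d1;B=c2+a[1]*d2;return (A+B)/2,np.linalg.norm(A-B)
def proj(s,X):
    K=np.array(s['K']);c=np.array(s['R'])@np.array(X,float)+np.array(s['t']);x=c[:2]/c[2]
    x=x*(1+s['k1']*(x@x));return K[0,0]*x[0]+K[0,2],K[1,1]*x[1]+K[1,2]
E
python3 - <<'E'
from h import *
np.set_printoptions(suppress=True,precision=3)
for n in('top','side'):
    s=snap(n,n+'0.png');print(n,s['K'],s['k1'],-np.array(s['R']).T@s['t'],s['R'])
print(bot.sense())
E
```

```text
pics
top [[394.627   0.    324.138]
 [  0.    394.627 198.599]
 [  0.      0.      1.   ]] 0.004090942982960532 [ 404.795  -45.741 1114.875] [[-0.014 -0.999 -0.037]
 [-0.982  0.021 -0.188]
 [ 0.189  0.034 -0.981]]
side [[477.409   0.    323.128]
 [  0.    477.409 196.839]
 [  0.      0.      1.   ]] 0.03336057897448648 [1583.65  -305.335  921.996] [[ 0.268  0.963 -0.014]
 [ 0.6   -0.178 -0.78 ]
 [-0.754  0.201 -0.626]]
{'time': 0.1, 'joint_pos': array([ 1.484,  0.359,  0.011, -0.   , -1.224, -0.288]), 'qvel': array([ 0.002, -0.001,  0.   ,  0.001, -0.001,  0.   ]), 'joint_torque': array([ -0.001, -58.476,  29.411,   6.955,  -0.003,   0.   ]), 'eef_pos': array([247.008, 627.859, 303.081]), 'ee_rot': array([ 0.001,  0.982, -0.186, -0.   ]), 'ft_force': array([ 0.895, -0.586,  0.618]), 'ft_torque': array([ 0.015,  0.018, -0.037]), 'finger_force': 0.0, 'width': 85.52949673820024}
```

View pics/top0.png

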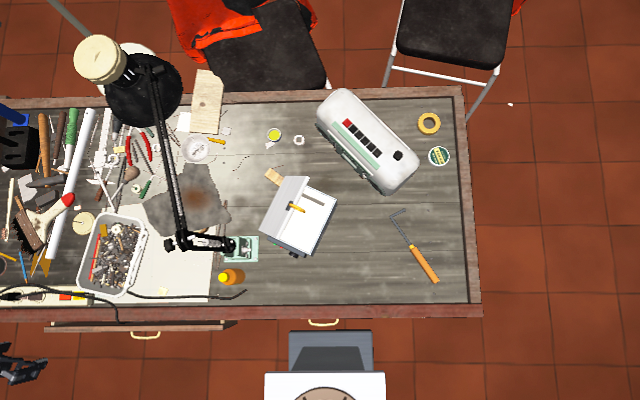

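View pics/side0.png

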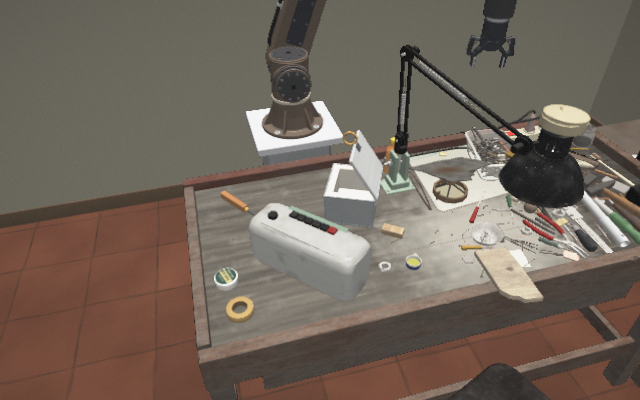

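The top view shows the rod with its handle at about (425,265) and its hook at about (393,212). The kiln is at about (300,220), with the lid standing up on its left and the ring near (295,208). The side view shows the ring near (350,138) and the rod partly hidden behind a radio-like box. Next I'll zoom in on both.

Run:
```python
import cv2,numpy as np
a=cv2.imread('pics/top0.png')[165:295,240:450];b=cv2.imread('pics/side0.png')[120:235,210:420]
a=cv2.resize(a,None,fx=3.8,fy=3.8,interpolation=cv2.INTER_CUBIC);cv2.imwrite('pics/ctop.png',a)
b=cv2.resize(b,None,fx=3.8,fy=3.8,interpolation=cv2.INTER_CUBIC);cv2.imwrite('pics/cside.png',b)
```

```text
(no output)
```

View pics/ctop.png

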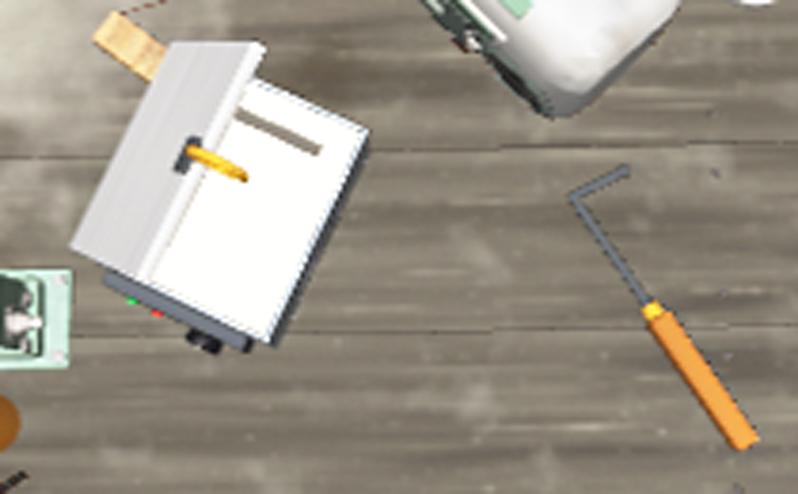

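View pics/cside.png

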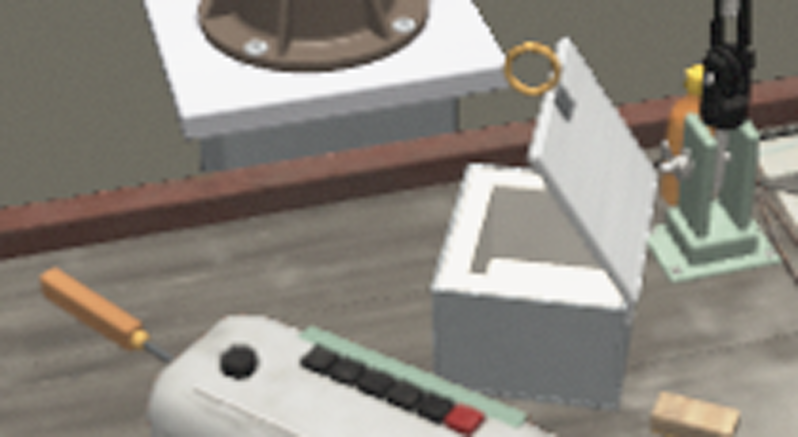

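The crops show the ring centre at about (218,163) in the top crop and (531,68) in the side crop. In the top crop, the rod's bend is at (573,197), its ball at (627,170), and the handle runs from (652,308) to (742,445). The kiln's front top edge runs from (368,130) to (272,345). From these I'll compute the geometry.

```bash
cat > m.py <<'E'
from h import *
np.set_printoptions(suppress=True,precision=1)
T=snap('top');S=snap('side')
ct=lambda p:((p[0]+.5)/3.8-.5+240,(p[1]+.5)/3.8-.5+165)
cs=lambda p:((p[0]+.5)/3.8-.5+210,(p[1]+.5)/3.8-.5+120)
eye,g=tri(T,ct((218,163)),S,cs((531,68)));print('eye',eye,g)
far=onz(T,*ct((368,130)),110);near=onz(T,*ct((272,345)),110);print('front edge',far,near,np.linalg.norm(far-near))
# orange handle mask (top): hue 
hsv=cv2.cvtColor(T['img'],cv2.COLOR_RGB2HSV);m=cv2.inRange(hsv,(8,120,100),(25,255,255))
m[:, :405]=0;m[:,445:]=0;m[:240]=0;m[290:]=0
c=max(cv2.findContours(m,0,2)[0],key=cv2.contourArea);r=cv2.minAreaRect(c);print('handle rect',r)
b=cv2.boxPoints(r);print([onz(T,*p,24) for p in b])
rc=onz(T,*r[0],20)
bend=onz(T,*ct((573,197)),14);ball=onz(T,*ct((627,170)),14);hb=onz(T,*ct((742,445)),20);hf=onz(T,*ct((652,308)),20)
print('centre',rc,'bend',bend,'ball',ball,'handle ends',hb,hf,np.linalg.norm(hb-hf),np.linalg.norm(bend-ball))
d=bend-hb;print('rod dir deg',np.degrees(np.arctan2(d[1],d[0])), np.linalg.norm(d[:2]), 'kiln y dir',np.degrees(np.arctan2(*(near-far)[[1,0]])))
d=hf-hb;print(np.degrees(np.arctan2(d[1],d[0])))
E
python3 m.py
```

```text
eye [551.9  44.7 250.5] 0.7226308602269813
front edge [596.6 -42.9 110. ] [452.4  23.8 110. ] 158.89920868028437
handle rect ((423.2584228515625, 263.369140625), (45.795066833496094, 7.536933898925781), 55.00798034667969)
[array([ 475.8, -232.5,   24. ]), array([ 487.3, -249.9,   24. ]), array([ 386., -314.,   24.]), array([ 374.9, -296.9,   24. ])]
centre [ 430.6 -274.5   20. ] bend [ 561.5 -192.5   14. ] ball [ 580.9 -233.1   14. ] handle ends [ 381.4 -302.5   20. ] [ 478.8 -244.7   20. ] 113.28290522397296 44.918307982387184
rod dir deg 31.406655250959254 211.03127343228658 kiln y dir 155.17949739323538
30.687156560324304
```

Run:
```python
from h import *
np.set_printoptions(suppress=True,precision=1)
T=snap('top');S=snap('side')
print('joint',*tri(T,(180,240),S,(408,50)))
print('lamp head',*tri(T,(100,58),S,(566,120)))
print('base',onz(T,243,248,20), onz(S,395,185,10));print('bottle',onz(T,231,275,110))
print('arm mid',*tri(T,(163,148),S,(470,95)))
print('bench edge',onz(T,320,308,0),onz(T,320,298,0))
```

```text
joint [467.1 229.6 434.2] 1.895948480921102
lamp head [844.6 432.8 395.9] 2.0687869522748583
base [480.1 220.   20. ] [491.6 219.4  10. ]
bottle [406.7 226.9 110. ]
arm mid [657.6 304.6 381.5] 16.19495383706202
bench edge [314.9   8.5   0. ] [341.4   8.2   0. ]
```

Call:
apply_moves:
  series: [0,0.03,0,0.18,100,0,0.06,0,0.36,100,0,0.09,0,0.54,100,0,0.12,0,0.72,100,0,0.15,0,0.9,100,0,0.18,0,1.08,100,0,0.21,0,1.26,100,0,0.24,0,1.44,100,0,0.26,0,1.62,100,0,0.26,0,1.8,100]

```text
time: 1.55
eef_pos: [151.6, 384.9, 304.4]
ee_rot: [0.0, -0.462, 0.887, 0.001]
ft_force: [0.1, 1.0, 0.9]
width: 85.1
finger_force: 0.0
```

```bash
cat >> h.py <<'E'
from scipy.spatial.transform import Rotation as Ro
np.set_printoptions(suppress=True,precision=3)
def st():
    s=bot.sense();q=s['ee_rot'];M=Ro.from_quat([q[1],q[2],q[3],q[0]]).as_matrix()
    print(s['time'],'pos',s['eef_pos'],'xdeg',np.degrees(np.arctan2(M[1,0],M[0,0])),'zz',M[2,2],'F',s['ft_force'],'w',s['width'],s['finger_force'],'q',s['joint_pos']);return s,M
def go(pts):  # world targets -> tool shift in m from the present pose
    s,M=st()
    for p in pts: print(p,(M.T@(np.array(p)-s['eef_pos'])/1000).round(3))
E
python3 - <<'E'
from h import *
go([[r*np.cos(np.radians(a)),r*np.sin(np.radians(a)),303] for r,a in((405,57),(405,45),(405,35),(405,25),(405,15),(410,5),(420,-5),(450,-16),(490,-25),(517,-31))])
E
```

```text
1.55 pos [151.603 384.926 304.401] xdeg -124.91497611775553 zz -0.9999988298425816 F [0.076 0.978 0.872] w 85.14141794925203 0.0 q [ 1.677 -0.092 -0.521 -0.    -1.141 -2.287]
[np.float64(220.57880918108597), np.float64(339.66158001789677), 303] [-0.002 -0.082  0.001]
[np.float64(286.3782463805518), np.float64(286.37824638055173), 303] [ 0.004 -0.167  0.001]
[np.float64(331.7565779370417), np.float64(232.29845672217365), 303] [ 0.022 -0.235  0.001]
[np.float64(367.0546537498432), np.float64(171.16039600498328), 303] [ 0.052 -0.299  0.001]
[np.float64(391.19995964707266), np.float64(104.8217132665209), 303] [ 0.093 -0.357  0.001]
[np.float64(408.4398262176157), np.float64(35.73385452653985), 303] [ 0.139 -0.41   0.001]
[np.float64(418.40177319853314), np.float64(-36.60541195401643), 303] [ 0.193 -0.46   0.001]
[np.float64(432.56776317224353), np.float64(-124.03681011764962), 303] [ 0.257 -0.522  0.001]
[np.float64(444.0908156479585), np.float64(-207.0829482529427), 303] [ 0.318 -0.579  0.   ]
[np.float64(443.15549446299207), np.float64(-266.274684728498), 303] [ 0.367 -0.612  0.   ]
```

Call:
apply_moves:
  series: [0,-0.04,0,0.04,100,-0.002,-0.082,0,0.08,100,0,-0.125,0,0.12,100,0.004,-0.167,0,0.16,100,0.013,-0.2,0,0.2,100,0.022,-0.235,0,0.25,100,0.052,-0.285,0,0.3,100,0.08,-0.335,0,0.35,100,0.105,-0.375,0,0.4,100,0.14,-0.41,0,0.4,100]

```text
time: 2.8
eef_pos: [410.5, 36.6, 304.1]
ee_rot: [0.0, -0.279, 0.96, 0.0]
ft_force: [1.1, -0.8, 1.1]
width: 85.2
finger_force: 0.0
```

Run:
```python
from h import *
go([[443,-267,150],[443,-267,76]])
```

```text
2.8 pos [410.47   36.575 304.13 ] xdeg -147.57178088364833 zz -0.9999997390869185 F [ 1.072 -0.831  1.056] w 85.24932250463648 0.0 q [ 0.573 -0.095 -0.524  0.    -1.141 -1.578]
[443, -267, 150] [ 0.135 -0.274  0.154]
[443, -267, 76] [ 0.135 -0.274  0.228]
```

Call:
apply_moves:
  series: [0.02,-0.05,0,0,100,0.045,-0.1,0.02,0,100,0.07,-0.15,0.05,0,100,0.095,-0.2,0.08,0,100,0.12,-0.25,0.11,0,100,0.135,-0.274,0.13,0,100,0.135,-0.274,0.14,0,100,0.135,-0.274,0.14,0,100]

```text
time: 3.8
eef_pos: [442.6, -265.4, 163.3]
ee_rot: [-0.001, -0.279, 0.96, 0.0]
ft_force: [-0.5, 0.2, -0.2]
width: 85.3
finger_force: 0.0
```

Run:
```python
from h import *
st()
T=snap('top');a=T['img'][185:305,370:460,::-1];cv2.imwrite('pics/g1.png',cv2.resize(a,None,fx=5,fy=5,interpolation=cv2.INTER_CUBIC))
```

```text
3.8 pos [ 442.598 -265.382  163.304] xdeg -147.56169621222074 zz -0.99999867420365 F [-0.467  0.245 -0.202] w 85.29651070464742 0.0 q [-0.159  0.24  -0.519 -0.    -0.813 -0.845]
```

View pics/g1.png

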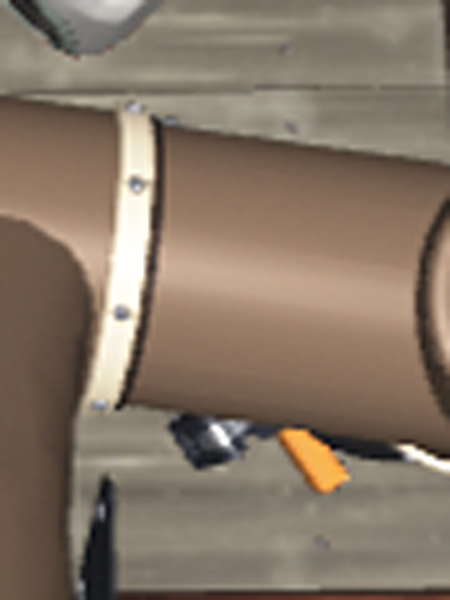

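The arm hides the rod from the top camera here. The measured position agrees with the given sizes, so I'll descend and grip.

Call:
apply_moves:
  series: [0,-0.001,0.03,0,100,0,-0.001,0.06,0,100,0,-0.001,0.08,0,100,0,-0.001,0.087,0,100,0,-0.001,0.087,0,100,0,-0.001,0.087,0,10,0,-0.001,0.087,0,10,0,-0.001,0.087,0,10,0,-0.001,0.087,0,10,0,-0.001,0.087,0,10]
  squeeze: 100

```text
time: 5.1
eef_pos: [443.8, -266.5, 77.5]
ee_rot: [0.0, -0.28, 0.96, -0.0]
ft_force: [-1.9, 1.5, 7.3]
width: 15.7
finger_force: 98.2
```

Call:
apply_moves:
  series: [0,0,0,0,0,0,0,0,0,0,0,0,0,0,0,0,0,0,0,0]

```text
time: 5.6
eef_pos: [443.8, -266.5, 77.5]
ee_rot: [0.0, -0.28, 0.96, -0.0]
ft_force: [-1.8, 1.5, 6.7]
width: 15.8
finger_force: 98.2
```

```bash
python3 -c "
from h import *
st()"
```

```text
5.6 pos [ 443.753 -266.492   77.516] xdeg -147.51581211285108 zz -0.9999999011918167 F [-1.783  1.479  6.703] w 15.839477140693507 98.20915102958679 q [-0.161  0.37  -0.597  0.    -0.604 -0.843]
```

Call:
apply_moves:
  series: [0,0,-0.03,0,0,0,0,-0.08,0,0,0,0,-0.13,-0.05,0,0,0,-0.18,-0.15,0,0,0,-0.22,-0.28,0,0,0,-0.24,-0.41,0,0,0,-0.24,-0.53,0,0,0,-0.24,-0.573,0,0,0,-0.24,-0.573,0]

```text
time: 6.72
eef_pos: [443.3, -266.3, 316.7]
ee_rot: [-0.0, -0.539, 0.842, 0.0]
ft_force: [-1.1, -0.6, -1.6]
width: 15.4
finger_force: 97.8
```

Run:
```python
from h import *
go([[425,-160,316],[410,-46,316]])
T=snap('top','t2.png');S=snap('side','s2.png')
a=T['img'][170:280,270:430,::-1];b=S['img'][100:210,230:390,::-1]
f=lambda x:cv2.resize(x,None,fx=5,fy=2.7*5/2.7,interpolation=cv2.INTER_CUBIC)
cv2.imwrite('pics/c2.png',cv2.resize(np.vstack([a,b]),None,fx=2.7,fy=2.7,interpolation=cv2.INTER_CUBIC))
```

```text
6.725 pos [ 443.337 -266.318  316.693] xdeg -114.73048117878407 zz -0.9999998627632896 F [-1.117 -0.625 -1.553] w 15.445965510948637 97.82459020614624 q [-0.161  0.089 -0.311 -0.    -1.171 -0.27 ]
[425, -160, 316] [-0.089  0.061  0.001]
[410, -46, 316] [-0.186  0.122  0.001]
```

View pics/c2.png

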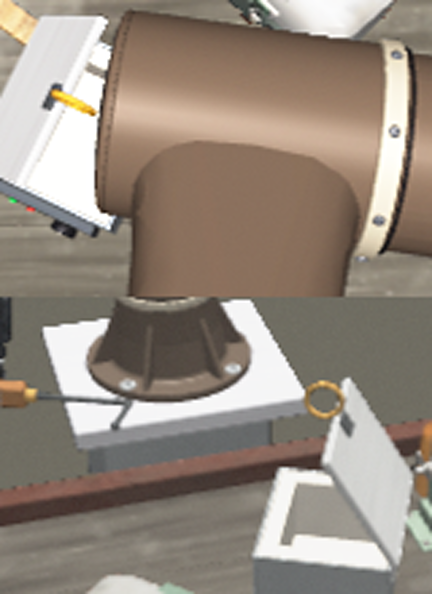

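The side half of the picture shows the rod held level, with its bend at about pixel (277,139) and its ball at about (273,147). I'll check those against the predicted projection.

```bash
cat >> h.py <<'E'
def rodpts(s,M,g=15.7,h=65.5):
    P=s['eef_pos'];f=lambda x,y:P+M@np.array([-(x-g),y,h])
    return dict(front=f(55,0),bend=f(160,0),ball=f(155,-42),pin=f(157.5,-21))
E
python3 - <<'E'
from h import *
s,M=st();S=snap('side')
for k,v in rodpts(s,M).items(): print(k,v,np.array(proj(S,v)))
print('at ball z251', onz(S,272.6,147.4,251),'bend',onz(S,277,139.3,251))
E
```

```text
6.825 pos [ 443.478 -266.362  316.687] xdeg -114.76083961617815 zz -0.999999887428316 F [ 0.667 -0.813 -0.76 ] w 16.031138502398424 97.82496929168701 q [-0.161  0.089 -0.311 -0.    -1.171 -0.271]
front [ 459.909 -230.664  251.186] [241.119 135.605]
bend [ 503.887 -135.317  251.183] [279.329 138.52 ]
ball [ 539.931 -157.448  251.163] [273.705 146.918]
pin [ 521.909 -146.383  251.173] [276.553 142.666]
at ball z251 [ 541.114 -160.59   251.   ] bend [ 505.64  -141.966  251.   ]
```

Call:
apply_moves:
  series: [-0.02,0.03,0,0,0,-0.05,0.06,0,0,0,-0.08,0.085,0,0,0,-0.11,0.105,0,0,0,-0.14,0.113,0,0,0,-0.165,0.113,0,0,0,-0.18,0.113,0,0,0,-0.189,0.113,0,0,0,-0.189,0.113,0,0,0]

```text
time: 8.0
eef_pos: [420.0, -47.5, 316.7]
ee_rot: [-0.0, -0.54, 0.842, 0.0]
ft_force: [0.1, -0.2, -1.1]
width: 15.9
finger_force: 98.0
```

Run:
```python
from h import *
s,M=st();T=snap('top');S=snap('side')
for k,v in rodpts(s,M,19).items(): print(k,v,'T',np.array(proj(T,v)),'S',np.array(proj(S,v)))
a=T['img'][180:270,260:380,::-1];b=S['img'][105:195,290:410,::-1]
cv2.imwrite('pics/c3.png',cv2.resize(np.hstack([a,b]),None,fx=3.3,fy=3.3,interpolation=cv2.INTER_CUBIC))
```

```text
8.0 pos [420.048 -47.462 316.718] xdeg -114.68521340337425 zz -0.9999998051545587 F [ 0.12  -0.184 -1.121] w 15.912292767816027 98.00137996673584 q [ 0.358 -0.083 -0.484  0.    -1.171 -0.789]
front [435.046 -14.77  251.201] T [324.545 260.182] S [316.537 119.497]
bend [478.897  80.635 251.151] T [280.817 240.64 ] S [353.711 122.047]
ball [514.971  58.551 251.137] T [290.879 224.11 ] S [350.178 129.654]
pin [496.934  69.593 251.144] T [285.865 232.346] S [351.966 125.805]
```

View pics/c3.png

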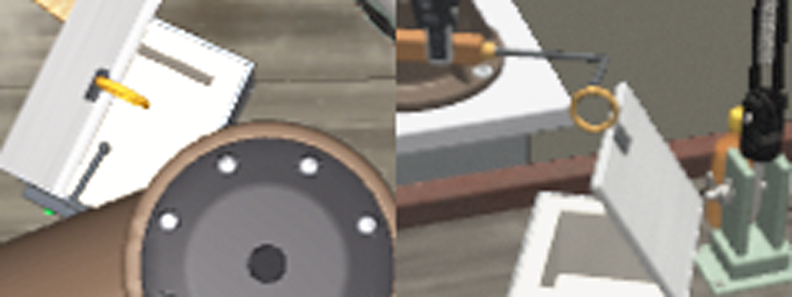

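Side and top both agree with prediction to within a pixel: the bend is at (353.6,122.3) in the side view and the ball at (291.8,224.8) in the top view. The pin lines up with the ring, so I'll insert it.

Call:
apply_moves:
  series: [0,-0.01,0,0,0,0,-0.02,0,0,0,0,-0.03,0,0,0,0,-0.038,0,0,0,0,-0.046,0,0,0,0,-0.053,0,0,0,0,-0.06,0,0,0,0,-0.06,0,0,0,0,-0.06,0,0,0]

```text
time: 9.22
eef_pos: [474.3, -72.5, 316.9]
ee_rot: [-0.0, -0.54, 0.842, 0.0]
ft_force: [-0.7, -0.2, -1.5]
width: 16.3
finger_force: 98.0
```

Run:
```python
from h import *
s,M=st();T=snap('top');S=snap('side')
print(rodpts(s,M,19))
a=T['img'][180:270,260:380,::-1];b=S['img'][105:195,290:410,::-1]
cv2.imwrite('pics/c4.png',cv2.resize(np.hstack([a,b]),None,fx=3.3,fy=3.3,interpolation=cv2.INTER_CUBIC))
# arc waypoints, lid angle -> tool shift from present
kx=np.array([.4187,.908]);e=np.array([551.9,44.7]);
th0=np.arctan2(140.5,79.3);r=162.1
for dth in np.arange(.1,1.08,.1):
    t=th0-dth; dx=-r*(np.cos(t)-np.cos(th0)); dz=r*(np.sin(t)-np.sin(th0))
    print(round(t-.037,2),'toolx %.4f toolz %.4f'%(-dx/1000,-dz/1000), 'lag dir x %.4f z %.4f'%(.0115*np.sin(t),.0115*np.cos(t)))
```

```text
9.225 pos [474.292 -72.523 316.865] xdeg -114.69598128681356 zz -0.999999981208775 F [-0.659 -0.211 -1.524] w 16.306331897762163 98.00138711929321 q [ 0.259  0.023 -0.382 -0.    -1.166 -0.69 ]
{'front': array([489.321, -39.814, 251.363]), 'bend': array([533.19 ,  55.582, 251.356]), 'ball': array([569.26 ,  33.492, 251.349]), 'pin': array([551.225,  44.537, 251.353])}
0.92 toolx 0.0137 toolz 0.0087 lag dir x 0.0094 z 0.0066
0.82 toolx 0.0265 toolz 0.0186 lag dir x 0.0087 z 0.0075
0.72 toolx 0.0382 toolz 0.0299 lag dir x 0.0079 z 0.0084
0.62 toolx 0.0487 toolz 0.0422 lag dir x 0.0070 z 0.0091
0.52 toolx 0.0579 toolz 0.0555 lag dir x 0.0061 z 0.0098
0.42 toolx 0.0658 toolz 0.0696 lag dir x 0.0051 z 0.0103
0.32 toolx 0.0722 toolz 0.0845 lag dir x 0.0040 z 0.0108
0.22 toolx 0.0771 toolz 0.1000 lag dir x 0.0029 z 0.0111
0.12 toolx 0.0804 toolz 0.1158 lag dir x 0.0018 z 0.0114
0.02 toolx 0.0822 toolz 0.1319 lag dir x 0.0007 z 0.0115
```

View pics/c4.png

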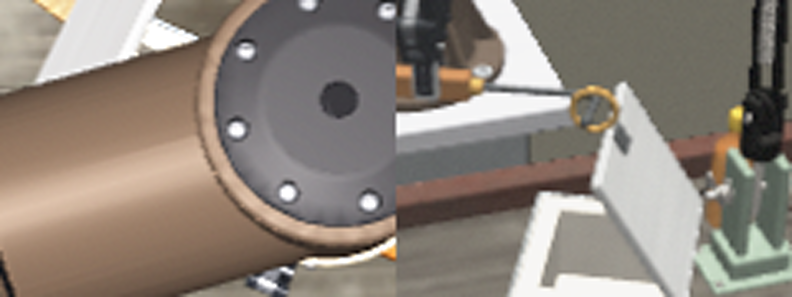

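The side view shows the pin through the ring, centred near crop (597,105). Now I'll swing the lid down along the arc.

Call:
apply_moves:
  series: [0.007,0,0.004,0,0,0.0137,0,0.0087,0,0,0.02,0,0.0135,0,0,0.0265,0,0.0186,0,0,0.0325,0,0.024,0,0,0.038,0,0.03,0,0,0.0435,0,0.036,0,0,0.0487,0,0.0422,0,0,0.0535,0,0.0487,0,0,0.058,0,0.0555,0,0]

```text
time: 10.58
eef_pos: [450.1, -125.5, 261.0]
ee_rot: [0.0, -0.54, 0.842, -0.0]
ft_force: [-0.1, 0.3, -1.0]
width: 15.7
finger_force: 98.0
```

Run:
```python
from h import *
s,M=st();T=snap('top');S=snap('side');print(rodpts(s,M,19)['pin'])
b=S['img'][105:195,270:390,::-1]
cv2.imwrite('pics/c5.png',cv2.resize(b,None,fx=4,fy=4,interpolation=cv2.INTER_CUBIC))
```

```text
10.575 pos [ 450.128 -125.501  260.969] xdeg -114.69356605683969 zz -0.9999999985999779 F [-0.14   0.262 -0.954] w 15.746703753267731 97.98145294189453 q [ 0.151  0.047 -0.492  0.    -1.031 -0.582]
[527.072  -8.439 195.472]
```

View pics/c5.png

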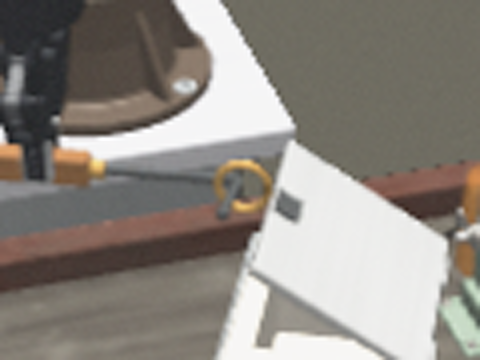

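The lid is following and the rod is still hooked (ring at about crop (242,187)). Carry on down.

Call:
apply_moves:
  series: [0.004,0,0.007,0,0,0.008,0,0.014,0,0,0.011,0,0.0215,0,0,0.014,0,0.029,0,0,0.017,0,0.0365,0,0,0.019,0,0.0445,0,0,0.021,0,0.0525,0,0,0.0225,0,0.06,0,0,0.0235,0,0.068,0,0,0.024,0,0.076,0,0]

```text
time: 11.92
eef_pos: [440.2, -147.1, 184.9]
ee_rot: [0.0, -0.54, 0.842, -0.0]
ft_force: [0.5, -0.2, -0.1]
width: 15.8
finger_force: 98.0
```

Call:
apply_moves:
  series: [0.0005,0,0.004,0,0,0.001,0,0.008,0,0,0.001,0,0.012,0,0,0.001,0,0.015,0,0,0.001,0,0.017,0,0,0.001,0,0.017,0,0]

```text
time: 12.68
eef_pos: [440.0, -148.0, 168.6]
ee_rot: [0.0, -0.54, 0.842, -0.0]
ft_force: [-0.9, 0.0, 2.5]
width: 15.6
finger_force: 98.5
```

Run:
```python
from h import *
s,M=st();print(rodpts(s,M,19)['pin'])
```

```text
12.675 pos [ 440.01  -147.972  168.629] xdeg -114.68539005007807 zz -0.9999998650856984 F [-0.91   0.012  2.465] w 15.606956951683603 98.52908134460449 q [ 0.102  0.152 -0.622  0.    -0.796 -0.533]
[516.968 -30.903 103.162]
```

Call:
apply_moves:
  series: [0,0,0.002,0,0,0,0,0.004,0,0,0,0,0.004,0,0]

```text
time: 13.05
eef_pos: [440.9, -147.8, 164.9]
ee_rot: [0.001, -0.54, 0.842, -0.001]
ft_force: [2.3, 1.5, 3.6]
width: 16.0
finger_force: 98.7
```

Run:
```python
from h import *
s,M=st();S=snap('side');p=rodpts(s,M,19)['pin'];print(p)
b=S['img'][135:235,260:400,::-1]
cv2.imwrite('pics/c6.png',cv2.resize(b,None,fx=5,fy=5,interpolation=cv2.INTER_CUBIC))
```

```text
13.05 pos [ 440.884 -147.789  164.855] xdeg -114.69460118778522 zz -0.9999968618923152 F [2.261 1.511 3.573] w 16.008764128524955 98.6926782131195 q [ 0.102  0.158 -0.626  0.    -0.784 -0.533]
[517.99  -30.715  99.571]
```

View pics/c6.png

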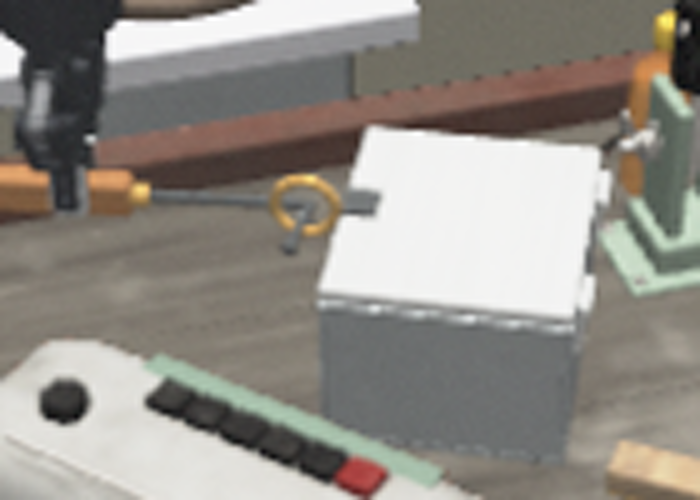

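The lid looks shut, with the ring centred near crop (306,205). I'll measure its angle from the ring pixel.

Run:
```python
from h import *
S=snap('side');hsv=cv2.cvtColor(S['img'],cv2.COLOR_RGB2HSV);m=cv2.inRange(hsv,(15,110,90),(30,255,255));n=np.zeros_like(m);n[160:195,308:335]=m[160:195,308:335]
c,r=cv2.minEnclosingCircle(cv2.findNonZero(n));print('ring',c,r)
H=np.array([583.,117.6]);e0=np.array([551.9,44.7]);k=np.array([.4187,.908]);
for th in (0,.03,.06,.1,.15):
    t=th+.037; q=e0+k*(79.3-162.1*np.cos(t));print(th,np.array(proj(S,[*q,110+162.1*np.sin(t)])))
```

```text
ring (320.57318115234375, 175.52438354492188) 6.594146251678467
0 [319.74  175.844]
0.03 [319.796 174.475]
0.06 [319.903 173.107]
0.1 [320.125 171.286]
0.15 [320.532 169.018]
```

Call:
apply_moves:
  series: [0,0,-0.005,0,0,0,0,-0.01,0,0,0,0,-0.013,0,0,0,0,-0.013,0,0,0,0.01,-0.013,0,0,0,0.02,-0.013,0,0,0,0.03,-0.013,0,0,0,0.04,-0.013,0,0,0,0.047,-0.013,0,0,0,0.047,-0.013,0,0]

```text
time: 14.4
eef_pos: [396.7, -128.1, 177.6]
ee_rot: [0.0, -0.54, 0.842, -0.0]
ft_force: [0.5, 0.2, 0.3]
width: 15.8
finger_force: 98.0
```

Run:
```python
from h import *
s,M=st();p=rodpts(s,M,19);print(p)
S=snap('side');hsv=cv2.cvtColor(S['img'],cv2.COLOR_RGB2HSV);m=cv2.inRange(hsv,(15,110,90),(30,255,255));n=np.zeros_like(m);n[160:195,308:335]=m[160:195,308:335]
print('ring',cv2.minEnclosingCircle(cv2.findNonZero(n)),np.array(proj(S,p['bend'])),np.array(proj(S,p['ball'])))
print('dark (rod) px'); g=cv2.cvtColor(S['img'],cv2.COLOR_RGB2GRAY); print(g[158:178,290:322:1])
```

```text
14.4 pos [ 396.711 -128.095  177.576] xdeg -114.66044583770105 zz -0.9999999236650018 F [0.503 0.241 0.309] w 15.837977666592648 97.99339056015015 q [ 0.166  0.059 -0.706 -0.    -0.805 -0.596]
{'front': array([411.757, -95.374, 112.084]), 'bend': array([455.567,   0.05 , 112.108]), 'ball': array([491.65 , -22.018, 112.12 ]), 'pin': array([473.609, -10.984, 112.114])}
ring ((320.57318115234375, 175.52438354492188), 6.594146251678467) [324.192 163.392] [320.225 171.434]
dark (rod) px
[[113 119 110 105 104 104 104 104 104 106 103 103 101 103 105 107 109 111
  114 114 108 111 110 110 114 115 111 113 113 113 112 112]
 [196 199 177 107 104 104 103 105 105 107 107 108 113 115 111 112 112 112
  111 110 107 108 108 111 110 111 111 112 112 110 109 112]
 [203 208 188 127 131 117 127 129 112 112 112 109 113 114 111 104 101 109
  108 108 107 108 108 109 111 109 108 107 108 108 110 110]
 [169 177 154 105 106 101 107 113 106 107 108 113 116 119 117 115 118 123
  123 125 120 117 117 117 115 111 109 108 108 108 105  99]
 [124 126 115  88  85  85  83  82  82  86  83  84  87  88  89  93  94  97
   99 1
[... 1347 characters left out ...]
8 119 137 138 121 104  94  91 110]
 [ 60  60  58  60  59  69  81  78  85  94 103 108 107 105 106 108 106 107
  109 110 110 111 113 114 118 119 114 115 113 117 117 124]
 [ 74  79  79  90  94  97 101 105 106 112 116 115 113 115 113 112 114 115
  116 120 118 119 119 115 113 113 116 125 125 129 134 135]
 [ 99 100 100 102 104 107 109 111 114 115 116 118 118 119 121 121 121 121
  122 124 123 121 122 119 112 115 119 124 124 126 130 134]
 [111 110 107 108 109 113 115 116 121 121 120 123 123 124 123 124 122 124
  122 123 120 122 123 120 114 122 126 127 128 126 131 133]
 [115 116 114 116 118 121 122 122 124 124 123 123 123 123 124 122 122 120
  124 123 122 121 123 117 110 127 141 131 128 129 130 130]]
```

Call:
apply_moves:
  series: [0.02,0,0,0,0,0.045,0,0,0,0,0.07,-0.01,0,0,0,0.084,-0.03,0.01,0,0,0.084,-0.055,0.03,0,0,0.084,-0.075,0.05,0,0,0.084,-0.086,0.065,0,0,0.084,-0.086,0.08,0,0,0.084,-0.086,0.09,0,0,0.084,-0.086,0.09,0,0]

```text
time: 15.7
eef_pos: [439.8, -240.6, 86.7]
ee_rot: [-0.001, -0.54, 0.842, 0.001]
ft_force: [0.0, 0.2, -1.0]
width: 15.5
finger_force: 98.0
```

Call:
apply_moves:
  series: [0,0,0.003,0,0,0,0,0.006,0,0,0,0,0.008,0,0,0,0,0.009,0,0,0,0,0.009,0,0]

```text
time: 16.32
eef_pos: [440.2, -240.6, 78.6]
ee_rot: [0.0, -0.54, 0.842, -0.0]
ft_force: [-0.7, 0.6, 0.7]
width: 15.6
finger_force: 98.4
```

Run:
```python
from h import *
s,M=st();p=rodpts(s,M,19)
S=snap('side');print({k:np.array(proj(S,v)) for k,v in p.items()})
```

```text
16.325 pos [ 440.228 -240.559   78.598] xdeg -114.68858068697841 zz -0.9999999772233943 F [-0.719  0.616  0.743] w 15.55242180933409 98.38333010673523 q [-0.108  0.348 -0.632  0.    -0.591 -0.323]
{'front': array([258.111, 201.725]), 'bend': array([292.241, 204.894]), 'ball': array([287.557, 213.839]), 'pin': array([289.925, 209.316])}
```

Call:
apply_moves:
  series: [0,0,0.001,0,0,0,0,0.001,0,0,0,0,0.001,0,35,0,0,0.001,0,50,0,0,0.001,0,60,0,0,0.001,0,60,0,0,0.001,0,60]
  squeeze: 30

```text
time: 17.25
eef_pos: [440.1, -240.6, 77.4]
ee_rot: [-0.0, -0.54, 0.842, 0.0]
ft_force: [1.2, 0.8, -0.5]
width: 51.1
finger_force: 0.0
```

Call:
apply_moves:
  series: [0,0,-0.01,0,60,0,0,-0.03,0,60,0,0,-0.07,0,60,0,0,-0.12,0,60,0,0,-0.17,0,60,0,0,-0.22,0,60,0,0,-0.24,0,60,0,0,-0.24,0,60]

```text
time: 18.25
eef_pos: [440.5, -240.7, 319.9]
ee_rot: [0.002, -0.54, 0.842, -0.001]
ft_force: [0.8, 0.4, 0.2]
width: 51.1
finger_force: 0.0
```

Run:
```python
from h import *
s,M=st();S=snap('side');T=snap('top')
for n,X,box in(('side',S,(170,240,200,320)),('top',T,(200,300,340,450))):
    hsv=cv2.cvtColor(X['img'],cv2.COLOR_RGB2HSV);m=cv2.inRange(hsv,(8,120,100),(25,255,255));a,b,c,d=box;k=np.zeros_like(m);k[a:b,c:d]=m[a:b,c:d]
    q=cv2.findNonZero(k)
    if q is not None:
        r=cv2.minAreaRect(q);print(n,r,onz(X,*r[0],12))
hsv=cv2.cvtColor(S['img'],cv2.COLOR_RGB2HSV);m=cv2.inRange(hsv,(15,110,90),(30,255,255));n=np.zeros_like(m);n[160:195,308:335]=m[160:195,308:335]
print('ring',cv2.minEnclosingCircle(cv2.findNonZero(n)))
print('expected handle centre px',np.array(proj(S,[440.2-19*.4187,-240.6-19*.908,12])))
```

```text
18.25 pos [ 440.481 -240.661  319.88 ] xdeg -114.68938304302478 zz -0.9999899474637424 F [0.759 0.36  0.217] w 51.07246867818101 0.0 q [-0.108  0.058 -0.338  0.    -1.17  -0.323]
side ((272.92156982421875, 191.44723510742188), (17.30759048461914, 100.25686645507812), 74.53878784179688) [ 417.071 -155.345   12.   ]
ring ((320.57318115234375, 175.52438354492188), 6.594146251678467)
expected handle centre px [240.505 200.359]
```

Run:
```python
from h import *
S=snap('side');hsv=cv2.cvtColor(S['img'],cv2.COLOR_RGB2HSV);m=cv2.inRange(hsv,(8,120,100),(25,255,255))
k,l,st_,c=cv2.connectedComponentsWithStats(m)
for i in range(1,k):
    if st_[i,4]>40 and 200<c[i][0]<330 and 150<c[i][1]<240: print(st_[i],c[i],onz(S,*c[i],14))
```

```text
[223 196  38  10 267] [240.891 200.599] [ 436.26  -256.995   14.   ]
```

The handle lies on the bench within a few mm of where I expected it (432,-258), the ring hasn't moved since the lid shut, and the gripper is clear.

```bash
python3 -c "
from cell import bot
print(bot.close_job())"
```

```text
the job is handed in; nothing more can be done
None
```

The job is handed in: the kiln lid is shut, and the hook rod is unhooked and lying on the bench with the gripper clear; no verdict was returned, and I did not re-measure the loose items at the end.

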